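# Cull the rocking cover plate

### The arm

A 6-joint arm with a two-finger parallel gripper is mounted at the origin on a cart in front of the work surface, level with it; the furniture and walls round the work are solid. World frame = base frame: x ahead of the robot, y to its left, z up, the work surface at z = 0. Lengths are in mm, angles in rad, forces in N, time in s.
With the tool pointing down it reaches from about 300 to 775 mm from the base axis. Payload 14.6 kg.
Tool frame: the origin (TCP) lies between the finger pads; the fingertips stand 25 mm ahead of it and the grasp point (between the pads) lies 6 mm ahead of it; z points along the fingers, y is the line along which they close (so a half turn about z gives the same grasp; the last joint's range is limited). The gripper opens to 94 mm and grips with 3 to 60 N. Pads are 16 mm wide; open, the fingers measure 119 mm over their backs; the gripper's body (75 mm by 177 mm) begins 78 mm behind the grasp point.
Start: joints at [-1.255, 0.3, 1.521, -0, 1.321, -0.067], TCP at [205.428, -510.185, 230.446] pointing down, gripper open.
Joint ranges: [-3.03, 3.03], [-0.79, 2.21], [0.23, 2.52], [-1.04, 4.18], [0, 3.07], [-2.55, 2.55]. Speed limits (rad/s): [2.22, 2.22, 2.57, 3.14, 3.14, 3.14].

### API

Orientations are given as [roll, pitch, yaw] about the fixed x, y, z axes, in that order (R = Rz(yaw) Ry(pitch) Rx(roll)).
In Python, from cell import manip gives the robot as it stands. The module is installed in compiled form; this text tells all that it offers.
- The arm moves only by the tool step_arm, never from a script. Its argument "series" is one flat list of numbers, 5 for each row, row after row: the shift along the world's x, y, z in mm, then the turn about the world's z in rad, then the closure, from 0 (fully open) to 1 (shut). In form: [dx, dy, dz, spin, jaw, dx, dy, dz, spin, jaw, ...]. A call has 1 to 20 rows; each row shifts and turns the commanded pose from where the row before left it; what a row does not reach is not made up. A row lasts 1/8 s, in which the tool goes at most 62.5 mm and 10.7 degrees, less where a joint would pass 70% of its speed; a pose out of reach is approached as far as the arm can. A call is refused whole if a number of a shift passes 62.5 or a number of a turn 0.188, either way. A call with a gripper value outside its range is refused whole. The fingers move at their own pace and stop on an object; "squeeze" is the grip in N (left out, the last holds). Time passes only in rows, so rows that do not move let the fingers close. It gives the time, the measured TCP pose, the force, the opening and the grip force at its end, in the units of the state.
- manip.read_state(): the state, without advancing time (a new reading comes with each control period).
- manip.camera(name): name is "scene" or "side" or "wrist"; returns (picture, depth): 480x640x3 uint8, blue, green, red; 480x640 float32, mm along the optical axis (not along the pixel's ray), 0 where there is no reading.
- manip.camera_info(name): a dict with "fovy" (degrees; the focal length in pixels is half the picture's height over the tangent of half this angle, whatever the lens; pixels are square), "cx", "cy" (the principal point, pixels), "eye" and "orientation" of the camera in the world. Camera axes: x right, y down, z forward; pixel columns grow to the right and rows downward; lengths in mm; the calibration is good to about 2 mm. A picture is of the moment at which its call begins: read the wrist's pose just before it. camera_info takes no time and is no camera call; for the wrist camera it gives the pose at the moment of the call.
- manip.sign_off(): hands the job in; it is judged then, once.
The state is a dict: "clock": time; "joints": joint angles; "qd": joint speeds; "effort": joint torques, N m; "eef_pos": TCP position; "eef_rot": TCP orientation; "wrist_force": force on the tool from outside, world axes, zero at the start; "moment": the same for the moment, N m; "finger_gap": finger opening in mm; "finger_force": force on a finger pad.
Only numpy, scipy, OpenCV 4.12 (cv2) and the standard library are available. Lean on these libraries where they do the work, as an engineer would, in place of code of your own. Each camera call takes 0.05 s, during which the arm holds its last target. There are 200 camera calls.

### The job

Two small aluminium cover plates with knobs have been laid on the flat grey slab; one is warped and stands with one corner up. Press that raised corner down onto the slab with closed fingertips for a moment to confirm that the plate rocks, then lift the warped plate by its knob and set it down, without dropping it, lying in the middle of the small steel tray. Leave the good plate where it lies on the slab.

Things in the scene. Friction and masses are not known exactly. Their poses are not given: they have to be found in the camera images.
- warped_plate: Warped aluminium plate, 88 x 60 x 6 mm, 150 g, loose. At rest z is vertical and the corner toward its +x +y is up, underside 16 mm off the slab; under 1 N rocks it down, let go it falls back. Origin: its middle, at the height it rests on; x along the long side. Middle knob: 20 mm wide, foot 10 and top 34 mm above the origin, leaning 9 degrees, top 3 mm to -x and 4 mm to -y. Any yaw.
- raised_corner (a point): Point on the upper face of the warped plate at its raised corner, 8 mm in from both edges: where to press. About 42 mm above the worktop at rest, about 31 mm when pressed home. The slab (fixed, dark grey, 240 x 140 mm, flat top 24 mm above the worktop) carries both plates, their middles 0.11 m or more apart.
- good_plate: The flat, good aluminium plate: same outline, thickness, material and knob (20 mm in diameter, upright, top 30 mm above the underside), lying flat on the slab. To the right of the slab stand a bench centrifuge (0.3 m tall, open lid higher) and a thermal cycler: come round their front. Origin: centre of its underside, z up. Must stay where it is.
- reject_tray: Small square open steel tray for rejects on the worktop beside the slab, fixed, 132 x 132 mm outside, walls 3 mm thick and 22 mm high, floor 3 mm thick. Origin: centre of its underside, z up, x and y along its sides. The warped plate fits in at any yaw (its diagonal is 107 mm).
There are look-alikes about, which are no part of the job. What is shaped like the warped_plate but brown or orange is not meant.

How it is judged (in metres and radians):
On the way:
1. fingers press the raised corner down: the marked point below 36 mm over the worktop and within 35 mm of the grasp point horizontally, for 0.2 s (contact force between the fingers and warped_plate above 0.2 N and height (world z) of raised_corner between 0.024 and 0.036 m and horizontal distance between the grasp point and raised_corner below 0.035 m), for 0.2 s.
At the end, for the whole second after the job is handed in: The warped plate lies at rest, knob up, on the floor of the steel tray, its middle within 25 mm of the tray's middle; the good plate lies flat on the slab within 20 mm of where it was (horizontal distance between warped_plate and reject_tray below 0.025 m and z of warped_plate in the frame of reject_tray below 0.015 m and angle between warped_plate's own z axis and vertical below 0.45 rad and linear speed of warped_plate below 0.02 m/s and distance of good_plate from where it was at the start of the episode below 0.02 m and angle between good_plate's own z axis and vertical below 0.1 rad); the robot touches nothing.
It fails at once if the warped plate is dropped (faster than 0.8 m/s while no finger touches it) (linear speed of warped_plate above 0.8 m/s and not (contact force between the fingers and warped_plate above 0.01 N)).
It fails at once if the good plate is lifted or shifted by more than 40 mm (distance of good_plate from where it was at the start of the episode above 0.04 m).
It also fails if it takes over 54 s, if anything falls off the work surface, if the arm or the gripper's body presses on something with over 40 N, if the wrist force passes 120 N, or if a joint passes its speed limit or range.

## Working session

There is one attempt and no reset: what is moved stays moved. The work goes in short steps, Python scripts to look and compute and a tool call to move; the robot and the scene stay as the last step left them, time stands still between calls to the robot, and variables do not carry over. Pictures are saved under pics/ and viewed, at most 10 in all, crops included, and the job is handed in when it is done.

Besides the shell and the picture viewer there is one more tool, called after "Emit:" by a JSON object that holds its "fn" and its "kwargs", one argument or row to a line. step_arm: Moves the arm, as the interface text tells. Its arguments: {"type":"object","properties":{"series":{"type":"array"},"squeeze":{"type":"number"}},"required":["series"]}

```bash
mkdir -p pics; cat > h.py <<'E'
import numpy as np, cv2
from cell import manip
from scipy.spatial.transform import Rotation as R
def grab(n):
    i=manip.camera_info(n); im,d=manip.camera(n); return im,d,i
def rot(i):
    o=np.array(i['orientation'],float)
    return o if o.shape==(3,3) else R.from_euler('xyz',o).as_matrix() if o.size==3 else None
def cloud(d,i):
    f=240/np.tan(np.radians(i['fovy'])/2); v,u=np.mgrid[:480,:640]
    p=np.stack([(u-i['cx'])/f*d,(v-i['cy'])/f*d,d],-1)
    return p@rot(i).T+np.array(i['eye'])
E
python3 - <<'E'
from h import *
print(manip.read_state())
a=[]
for n in('scene','side'):
    im,d,i=grab(n); print(n,i); np.savez(n+'0.npz',im=im,d=d,P=cloud(d,i)); cv2.imwrite(f'pics/{n}0.png',im)
E
```

```text
{'clock': 0.0, 'joints': array([-1.25460240e+00,  3.00494729e-01,  1.52159750e+00, -3.28744409e-06,
        1.32067496e+00, -6.66177567e-02]), 'qd': array([ 0.00057839,  0.00101485, -0.00125886, -0.00079733, -0.0005831 ,
        0.00117768]), 'effort': array([-3.46996538e-03, -5.31818676e+01, -3.52742100e+01,  7.07068574e-02,
        2.44100334e-02, -9.81397943e-05]), 'eef_pos': array([ 205.35598702, -509.97164085,  229.86640168]), 'eef_rot': array([-3.14042052e+00, -7.50096617e-05,  3.82812454e-01]), 'wrist_force': array([-0.22271325, -0.34406976,  0.06693662]), 'moment': array([-0.05430989,  0.04564934,  0.00228602]), 'finger_force': 0.0, 'finger_gap': 94.2325803753396}
scene {'fovy': 55.27338396787705, 'cx': 318.7221507713751, 'cy': 243.2491556318088, 'eye': array([-131.81831891,  909.31794626,  547.89377068]), 'orientation': array([-2.08481117,  0.01244911, -2.18636682])}
side {'fovy': 50.16773986653149, 'cx': 315.21008855278694, 'cy': 236.943187045768, 'eye': array([ 126.42844036, 1208.98155032,  444.40192465]), 'orientation': array([-1.98476031, -0.01441031, -2.6243392 ])}
```

View pics/scene0.png

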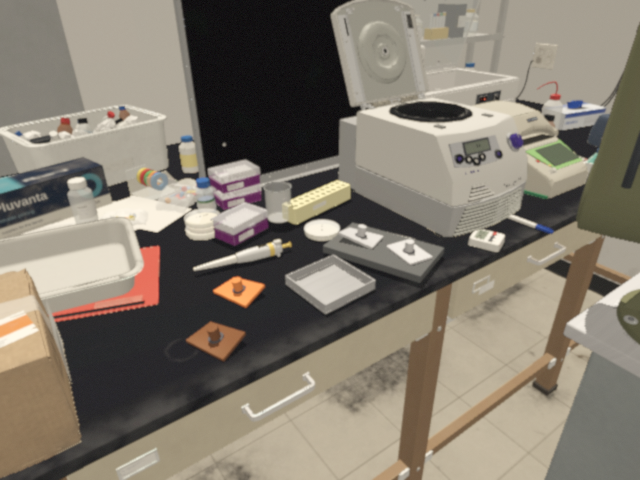

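View pics/side0.png

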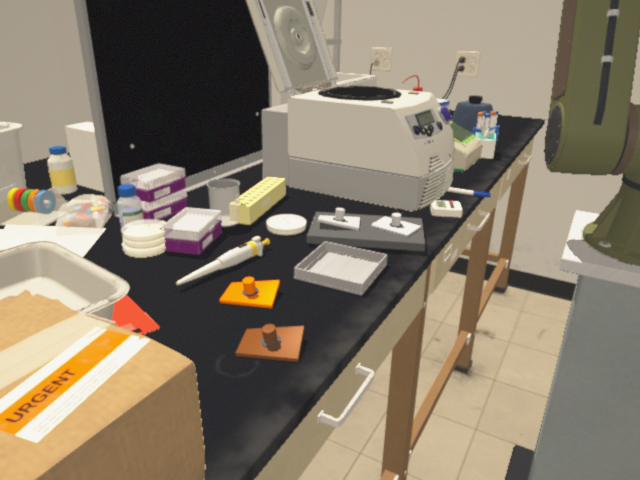

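Two aluminium plates lie on the slab: scene pixels (361,237) and (409,250), side pixels (339,221) and (396,226). The orange look-alike at (239,290) and the brown one at (216,340) are out. The steel tray is at (330,283). Next I'll measure depth and take a close crop to see which plate is raised.

```bash
python3 - <<'E'
from h import *
out=[]
for n,(x0,y0,x1,y1) in dict(scene=(275,215,455,315),side=(290,195,440,295)).items():
    z=np.load(n+'0.npz'); im,P=z['im'],z['P']
    c=cv2.resize(im[y0:y1,x0:x1],(700,int(700*(y1-y0)/(x1-x0))),interpolation=cv2.INTER_CUBIC)[:300*2]
    out.append(c[:290] if 0 else cv2.resize(c,(500,290)))
    m=np.zeros(im.shape[:2],bool); m[y0:y1,x0:x1]=1
    g=im.min(-1)
    # slab + plates
    for lo,hi,b in((18,27,'slab/low'),(27,34,'plate'),(34,46,'hi'),(46,70,'knob')):
        q=m&(P[...,2]>lo)&(P[...,2]<hi)
        print(n,b,q.sum(),np.percentile(P[q],[2,50,98],axis=0).round().tolist())
    br=(m&(g>120)).astype(np.uint8)
    k,l,s,cc=cv2.connectedComponentsWithStats(br)
    for j in range(1,k):
        if s[j,4]>60: 
            q=P[l==j]; print(' comp',s[j].tolist(),cc[j].round(),q.mean(0).round(1),np.percentile(q[:,2],[2,20,50,80,98]).round(1))
cv2.imwrite('pics/crop0.png',np.vstack(out))
# tops in base frame: all tall stuff near
P=np.load('scene0.npz')['P']
for y in range(-700,400,100):
    for x in (300,400,500,600,700):
        q=P[(abs(P[...,0]-x)<50)&(abs(P[...,1]-y)<50)]
        if len(q): print(x,y,np.percentile(q[:,2],98).round(),end=' | ')
    print()
E
```

```text
scene slab/low 3066 [[406.0, 110.0, 18.0], [519.0, 303.0, 24.0], [783.0, 507.0, 26.0]]
scene plate 899 [[430.0, 107.0, 27.0], [500.0, 257.0, 30.0], [679.0, 455.0, 34.0]]
scene hi 435 [[466.0, 100.0, 34.0], [569.0, 286.0, 38.0], [623.0, 330.0, 46.0]]
scene knob 330 [[466.0, 99.0, 46.0], [498.0, 111.0, 54.0], [592.0, 295.0, 69.0]]
 comp [275, 215, 36, 9, 220] [290. 218.] [799.8 352.   14.1] [ 3.7  7.7 14.2 20.  26.3]
 comp [439, 215, 16, 20, 153] [450. 225.] [479.4 105.3  50. ] [25.7 37.4 49.3 63.7 77.3]
 comp [304, 219, 133, 55, 3018] [371. 244.] [554.4 289.8  28.3] [ 3.1 16.9 24.7 31.1 54.6]
 comp [275, 239, 7, 17, 98] [278. 247.] [679.1 460.2  20.1] [-0.4 11.1 21.1 29.9 34.2]
 comp [286, 255, 89, 58, 2631] [330. 282.] [503.9 439.7  10.4] [ 0.9  2.7  4.  16.6 22.7]
 comp [392, 294, 43, 21, 449] [419. 307.] [402.4 271.1 -69.9] [-104.8  -85.7  -69.4  -58.8  -52.7]
side slab/low 3065 [[406.0, 55.0, 18.0], [521.0, 309.0, 25.0], [665.0, 507.0, 27.0]]
side plate 1022 [[428.0, 51.0, 27.0], [499.0, 252.0, 31.0], [622.0, 337.0, 34.0]]
side hi 581 [[458.0, 43.0, 34.0], [546.0, 241.0, 39.0], [6
[... 880 characters left out ...]
00 -891.0 | 700 -600 -892.0 | 
300 -500 -893.0 | 400 -500 -129.0 | 500 -500 109.0 | 600 -500 188.0 | 700 -500 207.0 | 
300 -400 -893.0 | 400 -400 1.0 | 500 -400 108.0 | 600 -400 196.0 | 700 -400 209.0 | 
300 -300 -894.0 | 400 -300 2.0 | 500 -300 101.0 | 600 -300 186.0 | 700 -300 208.0 | 
300 -200 -893.0 | 400 -200 2.0 | 500 -200 240.0 | 600 -200 250.0 | 700 -200 251.0 | 
300 -100 -893.0 | 400 -100 10.0 | 500 -100 247.0 | 600 -100 258.0 | 700 -100 258.0 | 
400 0 21.0 | 500 0 247.0 | 600 0 259.0 | 700 0 -891.0 | 
400 100 19.0 | 500 100 241.0 | 600 100 251.0 | 700 100 256.0 | 
400 200 25.0 | 500 200 52.0 | 600 200 25.0 | 700 200 2.0 | 
400 300 29.0 | 500 300 39.0 | 600 300 56.0 | 700 300 18.0 |
```

View pics/crop0.png

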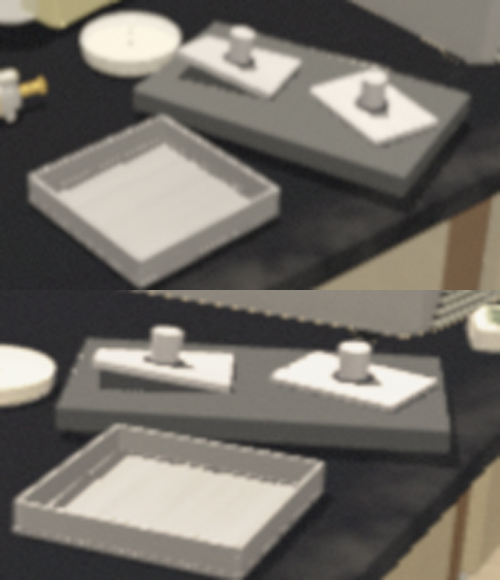

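The scene crop shows the far plate at (361,237) tilted, with its left side off the slab and a dark gap below. That makes it the warped plate. The near plate at (409,250) lies flat and is the good one. I'll travel round the front of the centrifuge to a point where the wrist camera can see both.

Emit:
{"fn": "step_arm", "kwargs": {
  "series": [13,45,0,0,0,13,45,0,0,0,13,45,0,0,0,13,45,0,0,0,13,45,0,0,0,13,45,0,0,0,13,45,0,0,0,13,45,0,0,0,0,43,0,0,1,0,43,0,0,1,0,43,0,0,1,0,43,0,0,1,0,43,0,0,1,0,43,0,0,1,0,43,0,0,1,40,45,10,0,1,40,45,10,0,1,40,45,10,0,1]
}}

```text
clock: 2.35
eef_pos: [430.4, 287.5, 260.4]
eef_rot: [3.142, 0.0, 0.383]
wrist_force: [0.6, -1.6, 0.6]
finger_gap: 0.6
finger_force: 0.0
```

Emit:
{"fn": "step_arm", "kwargs": {
  "series": [40,45,10,0,1,0,0,0,0,1,0,0,0,0,1,0,0,0,0,1]
}}

```text
clock: 2.85
eef_pos: [468.9, 330.1, 270.9]
eef_rot: [-3.142, -0.0, 0.382]
wrist_force: [0.3, 0.1, -0.4]
finger_gap: 0.3
finger_force: 0.0
```

```bash
python3 - <<'E'
from h import *
s=manip.read_state(); print(s['joints'].round(2),s['eef_pos'],s['eef_rot'],s['finger_gap'])
im,d,i=grab('wrist'); print(i); np.savez('w1.npz',im=im,d=d,P=cloud(d,i)); cv2.imwrite('pics/w1.png',im)
P=np.load('scene0.npz')['P']; q=P[(P[...,2]>120)&(P[...,0]>400)&(P[...,0]<720)&(P[...,1]<300)&(P[...,1]>-150)]
for x in range(420,720,40):
    k=q[abs(q[:,0]-x)<20]
    if len(k): print(x,np.percentile(k[:,1],99.5).round(),k[:,2].max().round())
E
```

```text
[0.55 0.33 1.39 0.   1.42 1.74] [468.87220211 330.07460801 270.90584895] [-3.14151778e+00 -4.15062631e-04  3.82379188e-01] 0.33144458394991366
{'fovy': 66.31452972531332, 'cx': 311.02808909375216, 'cy': 241.67789338232714, 'eye': array([544.20164826, 359.89224253, 425.15436459]), 'orientation': array([ 2.85978261e+00,  3.37998422e-04, -1.18618033e+00])}
460 101.0 187.0
500 113.0 234.0
540 113.0 251.0
580 113.0 258.0
620 112.0 260.0
660 112.0 259.0
700 113.0 260.0
```

View pics/w1.png

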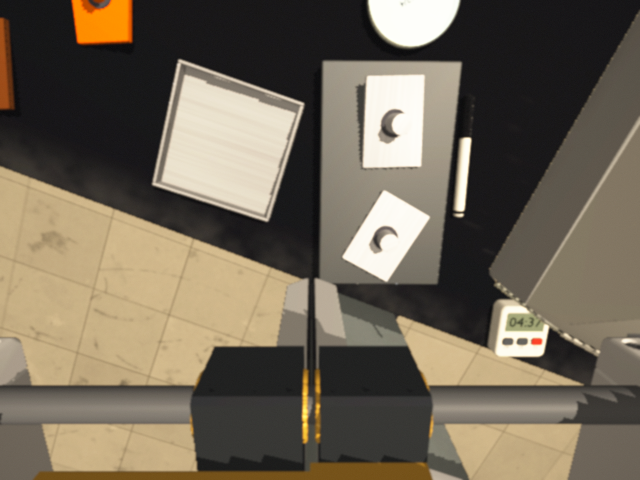

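The wrist view shows the warped plate at (393,121) with its knob at (396,123). The good plate is at (386,237), the tray at (228,140), and a marker pen lies right of the slab at (462,160). Now I'll compute poses.

```bash
cat > m.py <<'E'
from h import *
z=np.load('w1.npz'); im,P=z['im'],z['P']; i=manip.camera_info('wrist')
f=240/np.tan(np.radians(i['fovy'])/2)
def ray(u,v,h):
    r=rot(i)@np.array([(u-i['cx'])/f,(v-i['cy'])/f,1]); e=np.array(i['eye']); return e+r*(h-e[2])/r[2]
g=im.min(-1)
for nm,(x0,y0,x1,y1) in dict(warp=(345,66,445,182),good=(335,183,436,283),tray=(140,50,312,230)).items():
    m=np.zeros(g.shape,np.uint8); m[y0:y1,x0:x1]=(g[y0:y1,x0:x1]>(160 if nm!='tray' else 75))*255
    m=cv2.morphologyEx(m,cv2.MORPH_CLOSE,np.ones((3,3)))
    c=max(cv2.findContours(m,0,2)[0],key=cv2.contourArea); hull=cv2.convexHull(c)
    b=cv2.boxPoints(cv2.minAreaRect(c)); q=cv2.approxPolyDP(hull,6,True)[:,0]
    print(nm,cv2.contourArea(c),'box',b.round().tolist(),'poly',q.tolist())
    for u,v in q:
        w=P[max(v-3,0):v+4,u-3:u+4][m[max(v-3,0):v+4,u-3:u+4]>0]; print('  ',(u,v),np.median(w,0).round(1))
    mm=np.zeros_like(m); cv2.drawContours(mm,[c],-1,255,-1); p=P[mm>0]
    if nm=='warp':
        for k in range(66,175,12): print([P[k,u,2].round() for u in range(360,432,6)])
    kn=p[(p[:,2]>50)]; 
    if len(kn): print('  knob',len(kn),kn.mean(0).round(1),kn[:,2].max().round(1), np.ptp(kn,axis=0).round(1))
    if nm=='tray': cen=q.mean(0); print('tray centre',[ray(*c_,22).round(1) for c_ in q], np.mean([ray(*c_,22) for c_ in q],0).round(1))
    if nm!='tray':
        l=p[(p[:,2]<46)&(p[:,2]>26)]; r=cv2.minAreaRect(l[:,:2].astype(np.float32)); print('  rect',r,cv2.boxPoints(r).round().tolist())
        A=np.c_[l[:,:2]-l[:,:2].mean(0),np.ones(len(l))]; s=np.linalg.lstsq(A,l[:,2],rcond=None)[0]; print('  plane slope',s.round(3))
E
python3 m.py
```

```text
warp 5339.0 box [[362.0, 167.0], [366.0, 72.0], [425.0, 74.0], [421.0, 169.0]] poly [[424, 74], [421, 165], [364, 167], [367, 76]]
   (np.int32(424), np.int32(74)) [638.7 278.6  29.5]
   (np.int32(421), np.int32(165)) [560.3 243.1  30.1]
   (np.int32(364), np.int32(167)) [537.2 295.6  30. ]
   (np.int32(367), np.int32(76)) [614.1 328.9  44.1]
[np.float64(25.0), np.float64(23.0), np.float64(23.0), np.float64(23.0), np.float64(24.0), np.float64(25.0), np.float64(24.0), np.float64(23.0), np.float64(25.0), np.float64(25.0), np.float64(23.0), np.float64(24.0)]
[np.float64(26.0), np.float64(41.0), np.float64(43.0), np.float64(40.0), np.float64(39.0), np.float64(39.0), np.float64(36.0), np.float64(35.0), np.float64(36.0), np.float64(32.0), np.float64(32.0), np.float64(24.0)]
[np.float64(22.0), np.float64(41.0), np.float64(42.0), np.float64(41.0), np.float64(39.0), np.float64(37.0), np.float64(36.0), np.float64(35.0), np.float64(34.0), np.float64(31.0), np.float64(32.0), np.float64(23.0)]
[np.float64(25.0), np.float64(42.0), np.float64(39.0), np.float64(38.0), np.float64(36.0), np.float64(37
[... 2171 characters left out ...]
88.25416564941406), 82.8185806274414) [[427.0, 218.0], [514.0, 207.0], [522.0, 267.0], [434.0, 278.0]]
  plane slope [0.0000e+00 3.0000e-03 3.0077e+01]
tray 16187.0 box [[139.0, 181.0], [178.0, 58.0], [307.0, 100.0], [268.0, 222.0]] poly [[178, 59], [304, 103], [267, 221], [152, 184]]
   (np.int32(178), np.int32(59)) [561.6 509.6  21.5]
   (np.int32(304), np.int32(103)) [569.9 380.2  21.2]
   (np.int32(267), np.int32(221)) [441.  372.8  21.3]
   (np.int32(152), np.int32(184)) [432.5 501.2  21.3]
  knob 57 [544.2 359.9 425.2] 425.2 [0. 0. 0.]
tray centre [array([562.4, 510.9,  22. ]), array([571.3, 378.8,  22. ]), array([439.9, 371.3,  22. ]), array([431.7, 502.1,  22. ])] [501.3 440.8  22. ]
```

Emit:
{"fn": "step_arm", "kwargs": {
  "series": [36,-2,-20,0,1,36,-2,-40,0,1,36,-2,-50,0,1,35,-3,-51,0,1,0,0,-15,0,1,0,0,-15,0,1,0,0,-10,0,1,0,0,0,0,1,0,0,-4,0,1,0,0,-3,0,1,0,0,-3,0,1,0,0,-2,0,1,0,0,0,0,1]
}}

```text
clock: 4.53
eef_pos: [612.4, 321.8, 57.3]
eef_rot: [3.142, 0.0, 0.383]
wrist_force: [-0.2, -0.3, 0.9]
finger_gap: 0.1
finger_force: 0.3
```

```bash
python3 - <<'E'
from h import *
s=manip.read_state(); print(s['eef_pos'].round(1),s['wrist_force'].round(2))
im,d,i=grab('side'); P=cloud(d,i)
cv2.imwrite('pics/press.png',cv2.resize(im[150:290,270:450],(720,560),interpolation=cv2.INTER_CUBIC))
E
```

```text
[612.4 321.8  57.3] [-0.21 -0.31  0.91]
```

View pics/press.png

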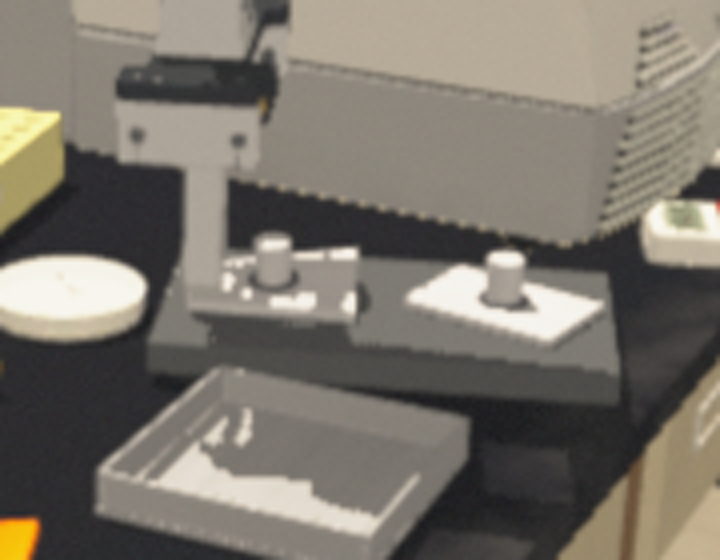

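The fingertips at (205,305) hold the corner down and the plate has rocked: its right end at (355,285) is now up. I'll hold it briefly, ease off slowly, then raise the arm clear, turn the gripper and open it partway.

Emit:
{"fn": "step_arm", "kwargs": {
  "series": [0,0,-1,0,1,0,0,0,0,1,0,0,0,0,1,0,0,0,0,1,0,0,2,0,1,0,0,3,0,1,0,0,3,0,1,0,0,4,0,1,0,0,20,0,1,-10,0,50,0,1,-30,10,50,0.188,0.45,-60,20,50,0.188,0.45,0,0,30,0.188,0.45,0,0,0,0.188,0.45,0,0,0,0.188,0.45,0,0,0,0,0.45,0,0,0,0,0.45]
}}

```text
clock: 6.7
eef_pos: [525.9, 347.3, 257.8]
eef_rot: [3.141, -0.0, 1.316]
wrist_force: [-0.8, 0.9, -1.0]
finger_gap: 51.2
finger_force: 0.0
```

```bash
python3 - <<'E'
from h import *
s=manip.read_state(); print(s['eef_pos'].round(1),s['eef_rot'].round(3),s['finger_gap'],s['clock'])
im,d,i=grab('wrist'); np.savez('w2.npz',im=im,d=d,P=cloud(d,i)); cv2.imwrite('pics/w2.png',im)
for n in('scene','side'):
    im,d,i=grab(n)
    for nm,P in(('before',np.load(n+'0.npz')['P']),('after',cloud(d,i))):
        b=(abs(P[...,0]-588)<50)&(abs(P[...,1]-287)<45)
        k=P[b&(P[...,2]>48)&(P[...,2]<66)]; l=P[b&(P[...,2]>27)&(P[...,2]<45)]
        r=cv2.minAreaRect(l[:,:2].astype(np.float32))
        print(n,nm,len(k),k.mean(0).round(1) if len(k) else '',[np.round(x,1) for x in r])
E
```

```text
[525.9 347.3 257.8] [ 3.141 -0.     1.316] 51.24652418640664 6.7
scene before 55 [583.8 289.3  54.5] [array([587.5, 287. ]), array([98.1, 87.9]), np.float64(1.4)]
scene after 54 [583.7 289.4  54.6] [array([586.6, 289.9]), array([88.4, 64.4]), np.float64(25.1)]
side before 63 [582.9 289.   55.3] [array([585.2, 287.2]), array([101.3,  78.4]), np.float64(6.7)]
side after 64 [582.7 289.3  55.2] [array([586.5, 287.2]), array([96.3, 89. ]), np.float64(0.1)]
```

View pics/w2.png

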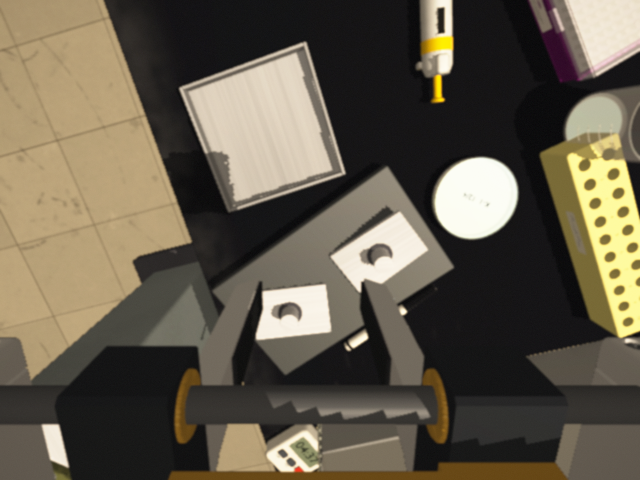

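The plate has fallen back and hasn't moved; its knob is at (380,252) in the wrist view, and the good plate is at (293,311). I'll take the knob top from depth.

```bash
python3 - <<'E'
from h import *
for n in('w1','w2'):
    P=np.load(n+'.npz')['P']
    b=(abs(P[...,0]-588)<30)&(abs(P[...,1]-287)<30)
    for lo,hi in((55.5,62),(45,52)):
        k=P[b&(P[...,2]>lo)&(P[...,2]<hi)]
        c,r=cv2.minEnclosingCircle(k[:,:2].astype(np.float32)); print(n,lo,len(k),k.mean(0).round(1),np.round(c,1),round(r,1))
E
```

```text
w1 55.5 335 [586.5 284.2  57.5] [586.6 283.9] 9.9
w1 45 44 [584.8 292.2  48.3] [585.9 287.3] 9.4
w2 55.5 268 [586.8 284.9  57.4] [587.  284.5] 10.0
w2 45 66 [586.  292.9  48.4] [586.6 288.3] 9.5
```

Emit:
{"fn": "step_arm", "kwargs": {
  "series": [31,-31,-40,0,0.45,30,-30,-50,0,0.45,0,0,-40,0,0.45,0,0,-30,0,0.45,0,0,-19,0,0.45,0,0,-15,0,0.45,0,0,0,0,0.45,0,0,0,0,0.6,0,0,0,0,0.7,0,0,0,0,0.8,0,0,0,0,1,0,0,0,0,1,0,0,0,0,1],
  "squeeze": 20
}}

```text
clock: 8.48
eef_pos: [585.6, 287.8, 65.8]
eef_rot: [3.141, -0.0, 1.32]
wrist_force: [0.2, -0.1, 3.3]
finger_gap: 18.2
finger_force: 20.0
```

Emit:
{"fn": "step_arm", "kwargs": {
  "series": [0,0,3,0,1,0,0,5,0,1,0,0,10,0,1,0,0,20,0,1,0,0,20,0,1,0,0,0,0,1,0,0,0,0,1]
}}

```text
clock: 9.35
eef_pos: [585.3, 287.6, 123.2]
eef_rot: [-3.141, 0.0, 1.32]
wrist_force: [-0.7, 0.2, -1.7]
finger_gap: 18.4
finger_force: 20.0
```

```bash
python3 - <<'E'
from h import *
s=manip.read_state(); print(s['eef_pos'].round(1),s['wrist_force'].round(2),s['finger_gap'])
a=[]
for n,(x0,y0) in dict(side=(260,120),scene=(290,140)).items():
    im,d,i=grab(n); a.append(cv2.resize(im[y0:y0+150,x0:x0+200],(400,300),interpolation=cv2.INTER_CUBIC))
cv2.imwrite('pics/lift.png',np.hstack(a))
E
```

```text
[585.3 287.6 123.2] [-0.69  0.16 -1.73] 18.438824960990825
```

View pics/lift.png

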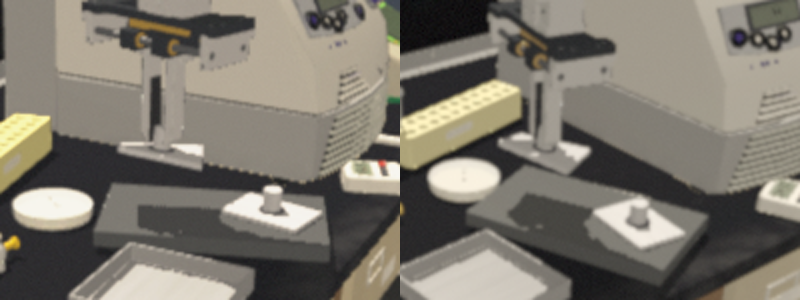

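The pictures show the plate hanging by its knob at (162,152) in the left (side) crop, with the good plate untouched at (272,212). Next I'll carry it over the tray.

Emit:
{"fn": "step_arm", "kwargs": {
  "series": [-6,12,0,0,1,-12,22,0,-0.05,1,-14,25,0,-0.1,1,-14,25,0,-0.1,1,-14,25,0,-0.05,1,-14,25,0,0,1,-12,20,0,0,1,0,0,-15,0,1,0,0,-15,0,1,0,0,-10,0,1,0,0,0,0,1,0,0,0,0,1]
}}

```text
clock: 10.95
eef_pos: [499.9, 441.6, 84.0]
eef_rot: [3.141, -0.001, 1.02]
wrist_force: [0.5, -0.2, -1.4]
finger_gap: 18.4
finger_force: 20.0
```

```bash
python3 - <<'E'
from h import *
s=manip.read_state(); print(s['eef_pos'].round(1),s['eef_rot'].round(3),s['wrist_force'].round(2),s['finger_gap'])
a=[]
for n,(x0,y0) in dict(side=(260,150),scene=(240,170)).items():
    im,d,i=grab(n); P=cloud(d,i); a.append(cv2.resize(im[y0:y0+150,x0:x0+200],(400,300),interpolation=cv2.INTER_CUBIC))
    b=(abs(P[...,0]-500)<70)&(abs(P[...,1]-442)<70)&(P[...,2]>38)&(P[...,2]<60)&(im.min(-1)>100); q=P[b]
    r=cv2.minAreaRect(q[:,:2].astype(np.float32)); print(n,len(q),r,np.percentile(q[:,2],[2,50,98]).round(1))
cv2.imwrite('pics/over.png',np.hstack(a))
E
```

```text
[499.9 441.6  84. ] [ 3.141e+00 -1.000e-03  1.020e+00] [ 0.51 -0.16 -1.4 ] 18.421695963260515
side 570 ((497.7891540527344, 441.94781494140625), (87.76049041748047, 64.98125457763672), 7.3471760749816895) [45.3 52.  59.3]
scene 651 ((499.8504943847656, 443.80596923828125), (88.47295379638672, 63.911014556884766), 7.395694732666016) [43.4 50.6 59. ]
```

View pics/over.png

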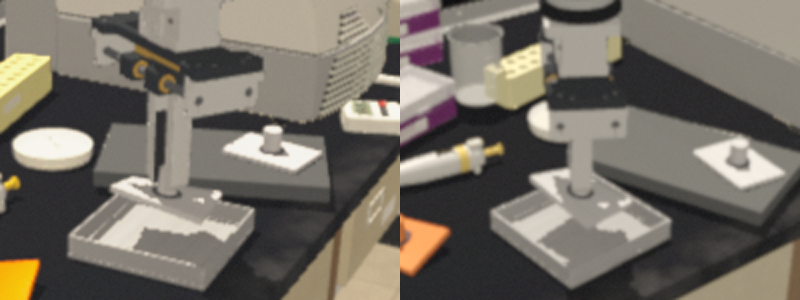

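The plate hangs centred over the tray: (168,190) in the left crop, measured middle about (499,443) against the tray's (501,441). I'll lower it gently.

Emit:
{"fn": "step_arm", "kwargs": {
  "series": [0,0,-12,0,1,0,0,-12,0,1,0,0,-8,0,1,0,0,-2,0,1,0,0,-2,0,1,0,0,0,0,1,0,0,0,0,1]
}}

```text
clock: 11.92
eef_pos: [499.6, 441.8, 47.9]
eef_rot: [3.141, -0.0, 1.02]
wrist_force: [-0.0, -0.2, -2.5]
finger_gap: 18.5
finger_force: 20.0
```

Emit:
{"fn": "step_arm", "kwargs": {
  "series": [0,0,-1,0,1,0,0,-1,0,1,0,0,-1,0,1,0,0,0,0,1,0,0,0,0,1]
}}

```text
clock: 12.55
eef_pos: [499.6, 441.9, 44.9]
eef_rot: [3.141, -0.001, 1.02]
wrist_force: [-0.1, 0.7, 2.5]
finger_gap: 18.4
finger_force: 20.0
```

Contact with the tray floor shows in the force. I'll release slowly and rise.

Emit:
{"fn": "step_arm", "kwargs": {
  "series": [0,0,0,0,0.78,0,0,0,0,0.74,0,0,0,0,0.68,0,0,0,0,0.6,0,0,0,0,0.55,0,0,0,0,0.55,0,0,5,0,0.55,0,0,15,0,0.55,0,0,30,0,0.55,0,0,50,0,0.55,-15,0,50,0,0.55,-30,0,40,0,0.55,-40,0,0,0,0.55,0,0,0,0,0.55,0,0,0,0,0.55]
}}

```text
clock: 14.42
eef_pos: [414.9, 441.7, 235.3]
eef_rot: [3.141, -0.001, 1.02]
wrist_force: [0.4, 0.1, 0.6]
finger_gap: 42.4
finger_force: 0.0
```

```bash
python3 - <<'E'
from h import *
s=manip.read_state(); print(s['eef_pos'].round(1),s['clock'],s['wrist_force'].round(2),s['finger_gap'])
a=[]
for n,(x0,y0) in dict(side=(260,150),scene=(240,170)).items():
    im,d,i=grab(n); P=cloud(d,i); a.append(cv2.resize(im[y0:y0+150,x0:x0+200],(400,300),interpolation=cv2.INTER_CUBIC))
    b=(abs(P[...,0]-501)<58)&(abs(P[...,1]-441)<58)
    k=P[b&(P[...,2]>28)&(P[...,2]<45)]; q=P[b&(P[...,2]>8)&(P[...,2]<24)&(im.min(-1)>100)]
    print(n,'knob',k.mean(0).round(1),'rect',cv2.minAreaRect(q[:,:2].astype(np.float32)))
cv2.imwrite('pics/end.png',np.hstack(a))
E
```

```text
[414.9 441.7 235.3] 14.425 [0.36 0.12 0.56] 42.40061255921461
side knob [495.  442.4  34.8] rect ((502.21026611328125, 425.9822082519531), (94.177490234375, 95.63191986083984), 6.816504955291748)
scene knob [496.2 443.2  34.6] rect ((504.1659240722656, 426.5699462890625), (94.38996887207031, 97.36393737792969), 6.597116947174072)
```

View pics/end.png

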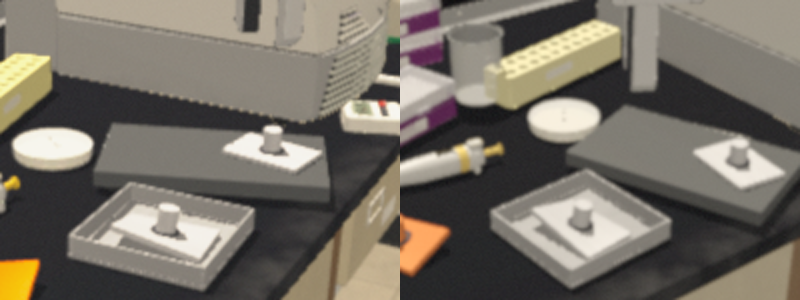

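The plate lies knob up in the middle of the tray: its knob is at (168,218) in the left crop, about 3–5 mm from the tray centre. The good plate is unmoved at (272,150), and the arm is clear.

```bash
python3 -c "from cell import manip; print(manip.sign_off())"
```

```text
the job is handed in; nothing more can be done
None
```

The raised corner was pressed down and the plate rocked; the warped plate now lies knob up in the tray, about 3–5 mm off centre, the good plate was left untouched on the slab, and the job was handed in at about 14.5 s (no verdict was returned).

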